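# Roll the red tin up to the stop of the tin rack

## Robot

A 6-joint arm with a two-finger parallel gripper is mounted at the origin on the work surface. World frame = base frame: x ahead of the robot, y to its left, z up, the work surface at z = 0. Lengths are in mm, angles in rad, forces in N, time in s.
With the tool pointing down it reaches from about 275 to 1000 mm from the base axis. Payload 8.4 kg.
Tool frame: the origin (TCP) lies midway between the tips of the shut fingers; the grasp point (between the pads) lies 19 mm behind it; z points along the fingers, x is the direction in which the jaws open and shut, and the axes are right-handed (so a half turn about z gives the same grasp; the last joint's range is limited). The gripper opens to 85 mm and grips with 20 to 120 N. Pads are 22 mm wide; open, the fingers measure 114 mm over their backs; the gripper's body (76 mm by 85 mm) begins 54 mm behind the grasp point. The pads swing forward as they close: fully open they stand 13 mm farther back than shut.
Start: joints at [-1.209, 0.353, 1.633, -0, 1.155, -0.002], TCP at [222.391, -584.098, 231.281] pointing down, gripper open.
Joint ranges: [-2.63, 2.63], [-0.92, 2.1], [0.06, 2.66], [-1.3, 4.44], [0, 2.69], [-3.02, 3.02]. Speed limits (rad/s): [2.22, 2.22, 2.79, 3.14, 3.14, 3.14].

## Interface

Orientations are given as [roll, pitch, yaw] about the fixed x, y, z axes, in that order (R = Rz(yaw) Ry(pitch) Rx(roll)).
In Python, from rig import sense, grab_frame, camera_model, job gives the robot as it stands.
- The arm moves only by the tool arm_command, never from a script. Its argument "plan" is a list of rows, each an object with "translation": the shift along the tool's x, y, z in cm, a list of three; "twist": the turn about the tool's z in rad; "gripper": the opening, from 0 (shut) to 1 (fully open). A call has exactly 5 rows; each row is the pose to reach, as a shift and turn from the pose measured when the call began, along the tool's axes at that moment; what a row does not reach only later rows make up. A row lasts 1/12 s, in which the tool goes at most 41.7 mm and 7.16 degrees, less where a joint would pass 70% of its speed; a pose out of reach is approached as far as the arm can. A call with a gripper value outside its range is refused whole. The fingers move at their own pace and stop on an object; "squeeze" is the grip in N (left out, the last holds). Time passes only in rows, so rows that repeat a pose let the fingers close, or fill a call up. It gives the time, the measured TCP pose, the force and the opening at its end, in the units of the state.
- sense(): the state, without advancing time (a new reading comes with each control period).
- grab_frame(name): name is "scene" or "top"; returns the picture (400x640x3 uint8, blue, green, red); there is no depth.
- camera_model(name): a dict with "fx", "fy", "cx", "cy" (pixels), "pose" (4x4, takes a point from camera to world coordinates). Camera axes: x right, y down, z forward; pixel columns grow to the right and rows downward; lengths in mm; the calibration is good to about 2 mm. A picture is of the moment at which its call begins. camera_model takes no time and is no camera call.
- job.sign_off(): hands the job in, once; it reports no verdict.
The state is a dict: "clock": time; "qpos": joint angles; "qvel": joint speeds; "joint_efforts": joint torques, N m; "eef_pos": TCP position; "tcp_rot": TCP orientation; "contact_force": force on the tool from outside, world axes, zero at the start; "wrist_torque": the same for the moment, N m; "opening": opening from 0.0 (shut) to 1.0 (fully open).
Only numpy, scipy, OpenCV 4.12 (cv2) and the standard library are available. Lean on these libraries where they do the work, as an engineer would, in place of code of your own. Each camera call takes 0.05 s, during which the arm holds its last target.

## Task

Push the red-banded tin up its lane of the sloped two-lane tin rack, until it drops into the blue dip against the black stop at the top and cannot roll back; then leave it there. Roll it along with the fingers in a steady push: do not pick it up and do not bat it. Leave the green tin at the bottom of its lane and everything else around where it is.

Things in the scene. Friction and masses are not known exactly. Their poses are not given: they have to be found in the camera images.
- red_tin: full food tin, red label with a thin white stripe, a cylinder 66 mm in diameter, 72 mm long, 0.18 to 0.35 kg, lying across either lane. Origin at its centre; x is the cylinder axis, across the lane; y and z turn as it rolls. It starts at rest against the low-end tabs and rolls back there if let go before it is in the dip. Fingers rub on it, so it may slide as well as roll.
- green_tin: same tin with a green label, at the low end of the other lane; to be left alone. Origin at its centre.
- gutter: sloped two-lane top of the fixed rack (place and heading vary). Origin on the floor's top face, midway along and between the lanes, 45 mm above the table. y points uphill along the lanes (slope 8 deg), x across, z square to the floor. Lane centres at x = -42 and +42 mm; lanes 80 mm wide; walls 25 mm high, 4 mm thick, y -155 to 155 mm. Rack base 196 x 330 mm.
- tabs (a point): low end of both lanes, midway between them: gutter y = -150 mm, 30 mm above the floor. Two upright tabs per lane, 15 mm wide, 30 mm high and 5 mm thick, stand at the lane's walls with a 50 mm gap in the middle, where a finger from above can reach behind the tin. A tin's centre runs 33 mm above the floor and is at gutter y = -117 mm when against the tabs.
- dip (a point): edge of the lane floor where the blue dip begins, midway between the lanes: gutter y = 96.5 mm, z = 0. From here to the stop the floor is blue and lies 6 mm lower. A tin whose centre is pushed past gutter y = 102 mm drops in by itself; settled, its centre is at y = 115 to 117 mm, 27 mm above the plane of the lane floor.
- stop (a point): top of the inner face of the black stop that closes the top of both lanes, midway between them: gutter y = 150 mm, 45 mm above the plane of the lane floor; 5 mm thick.
- tub_a: loose bystander: lidded kraft-paper soup tub, 91 mm across the lid, 86 mm tall; origin at the centre of its underside. It stands by the rack's +x side.
- tub_b: loose bystander: lidded kraft-paper soup tub, 91 mm across the lid, 86 mm tall; origin at the centre of its underside. It stands by the rack's +x side.
- tub_c: loose bystander: lidded kraft-paper soup tub, 91 mm across the lid, 86 mm tall; origin at the centre of its underside. It stands to the right of the rack, seen from the robot.
- lids: loose bystander: stack of kraft lids, 91 mm across and 36 mm tall, left of the rack; origin at the centre of its underside.
- bottle: loose bystander: yellow sauce bottle with a red cap, 56 mm across, 170 mm tall, left of the rack; origin at the centre of its underside.
- spatula: loose bystander: spatula lying flat, right of the rack.
Not all that is in view belongs to the job. Leave any orange or purple look-alike of the red_tin alone.

How it is judged:
By the outcome, as a careful person would: the job done as asked, in the order asked, and still so for the second after the job is handed in, with the robot touching nothing.
It also fails if it takes over 38 s, if anything falls off the work surface, if the arm or the gripper's body presses on something with over 40 N, if the wrist force passes 120 N, or if a joint passes its speed limit or range.

## Working session

There is one attempt and no reset: what is moved stays moved. The work goes in short steps, Python scripts to look and compute and a tool call to move; the robot and the scene stay as the last step left them, time stands still between calls to the robot, and variables do not carry over. Pictures are saved under pics/ and viewed, and the job is handed in when it is done.

Besides the shell and the picture viewer there is one more tool, called after ">>>" by a JSON object that holds its "fn" and its "kwargs". arm_command: Moves the arm, as the interface text tells. Its arguments: {"type":"object","properties":{"plan":{"type":"array","items":{"type":"object","properties":{"translation":{"type":"array","items":{"type":"number"}},"twist":{"type":"number"},"gripper":{"type":"number"}}}},"squeeze":{"type":"number"}},"required":["plan"]}

```bash
mkdir -p pics; ls; python3 - <<'E'
from rig import sense, grab_frame, camera_model
import cv2,numpy as np
for n in("scene","top"):
    f=grab_frame(n); cv2.imwrite(f"pics/{n}0.png",f)
    m=camera_model(n); print(n,{k:np.round(v,3).tolist() if k=="pose" else v for k,v in m.items()})
print(sense())
E
```

```text
pics
scene {'fx': 519.2074467315737, 'fy': 519.2074467315737, 'cx': 323.47444504574736, 'cy': 196.6715361529087, 'pose': [[-0.195, 0.841, -0.505, 1153.286], [0.981, 0.173, -0.09, 85.715], [0.012, -0.513, -0.858, 1252.56], [0.0, 0.0, 0.0, 1.0]]}
top {'fx': 463.0832264100565, 'fy': 463.0832264100565, 'cx': 316.5112366441113, 'cy': 187.93766763515507, 'pose': [[-0.013, -0.996, 0.09, 384.295], [-1.0, 0.015, 0.018, -26.387], [-0.019, -0.089, -0.996, 1221.809], [0.0, 0.0, 0.0, 1.0]]}
{'clock': 0.1, 'qpos': array([-1.20940262e+00,  3.53560862e-01,  1.63406968e+00, -1.35532489e-05,
        1.15526938e+00, -2.40572612e-03]), 'qvel': array([-0.00230633, -0.00085949, -0.00269471, -0.0008187 ,  0.00048391,
       -0.00061598]), 'joint_efforts': array([-1.38100018e-03, -6.06362844e+01, -3.42820108e+01, -1.54194277e-04,
        4.05205952e-03, -1.85373773e-05]), 'eef_pos': array([ 222.22367818, -583.67100447,  230.64380221]), 'tcp_rot': array([ 3.14158341e+00,  1.30729204e-03, -1.20699142e+00]), 'contact_force': array([ 0.61975414, -0.20778641, -0.38614447]), 'wrist_torque': array([-0.02582859,  0.0211359 ,  0.005177  ]), 'opening': 0.9981972834498087}
```

View pics/scene0.png

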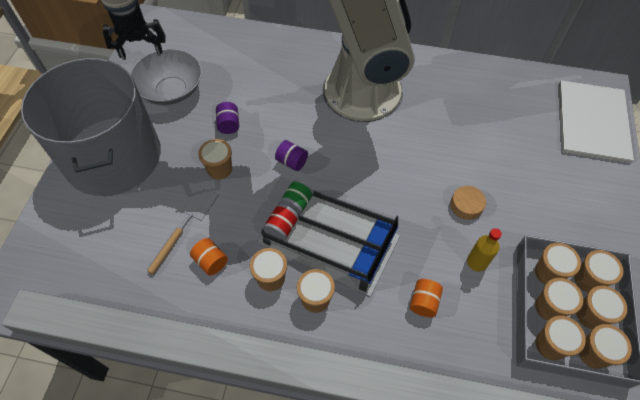

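View pics/top0.png

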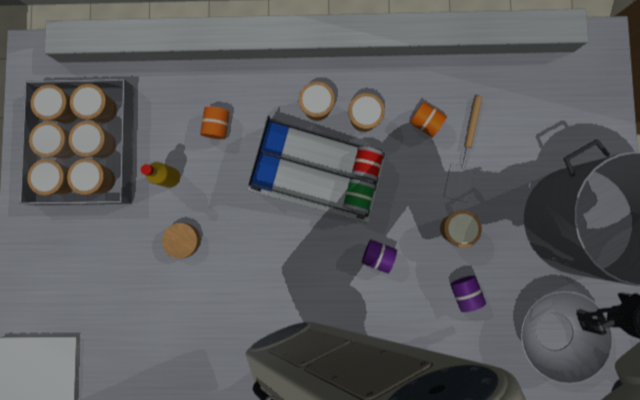

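The scene view shows the red tin at about (281,221) and the green tin at (296,195). In the top view they are at (368,162) and (361,194). Uphill is to image left in the top view (world +y). Next I'll zoom in on the rack for accurate corners.

```bash
python3 - <<'E'
import cv2
a=cv2.imread("pics/top0.png")[105:225,240:400]; cv2.imwrite("pics/topz.png",cv2.resize(a,None,fx=5,fy=5,interpolation=cv2.INTER_CUBIC))
a=cv2.imread("pics/scene0.png")[170:300,250:410]; cv2.imwrite("pics/scenez.png",cv2.resize(a,None,fx=4.5,fy=4.5,interpolation=cv2.INTER_CUBIC))
E
```

```text
(no output)
```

View pics/topz.png

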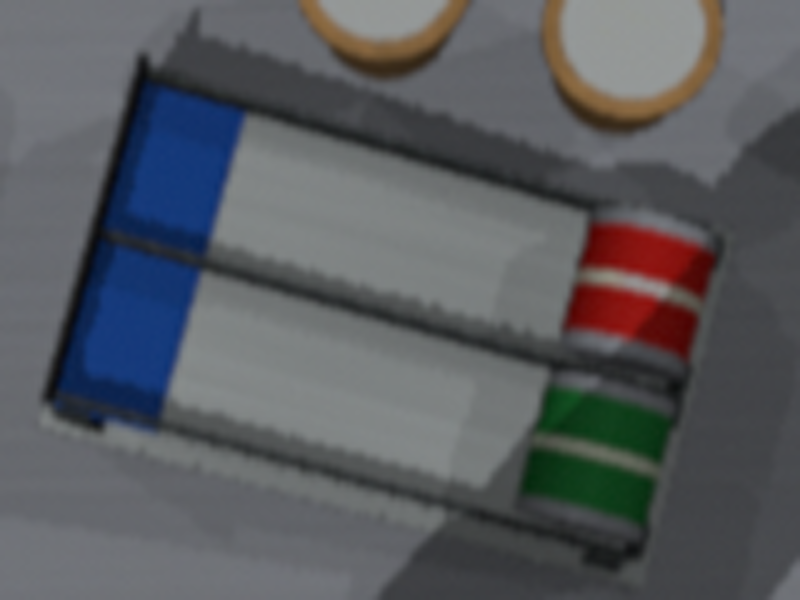

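View pics/scenez.png

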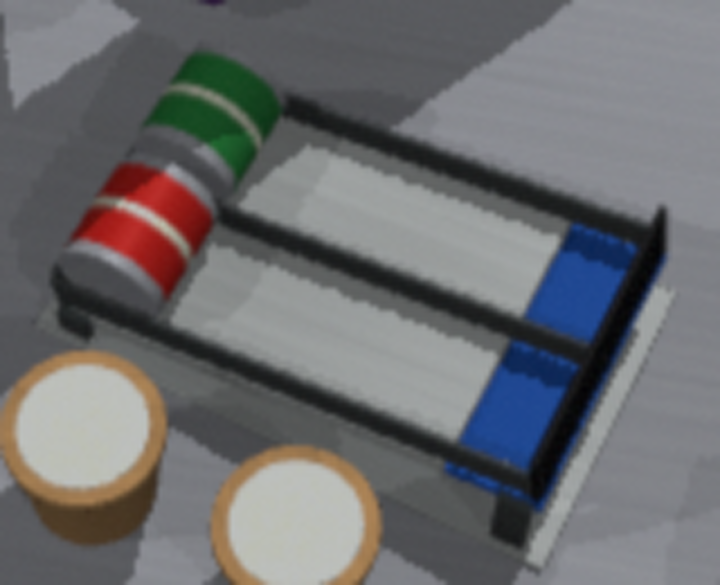

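```bash
cat > h.py <<'E'
import numpy as np,cv2
from rig import camera_model
from scipy.spatial.transform import Rotation as R
C={n:camera_model(n) for n in("scene","top")}
for c in C.values(): c["pose"]=np.array(c["pose"])
def ray(n,u,v):
    c=C[n]; d=c["pose"][:3,:3]@np.array([(u-c["cx"])/c["fx"],(v-c["cy"])/c["fy"],1]); return c["pose"][:3,3],d/np.linalg.norm(d)
def G(p): # gutter rot, origin
    return R.from_euler("ZX",[p[2],np.radians(8)]).as_matrix(),np.array([p[0],p[1],45.])
def ong(p,n,u,v,h):
    M,o=G(p); a,d=ray(n,u,v); a=M.T@(a-o); d=M.T@d; return a+d*(h-a[2])/d[2]
def proj(n,X):
    c=C[n]; q=c["pose"][:3,:3].T@(np.asarray(X)-c["pose"][:3,3]); return c["fx"]*q[0]/q[2]+c["cx"],c["fy"]*q[1]/q[2]+c["cy"]
tz=lambda u,v:("top",(u+.5)/5-.5+240,(v+.5)/5-.5+105)
sz=lambda u,v:("scene",(u+.5)/4.5-.5+250,(v+.5)/4.5-.5+170)
E
cat > fit.py <<'E'
from h import *
from scipy.optimize import least_squares
N=None
P=[(tz(235,150),0,N,96.5),(tz(213,235),0,N,96.5),(tz(192,290),0,N,96.5),(tz(170,385),0,N,96.5),
 (tz(142,62),45,86,152.5),(tz(50,400),45,-86,152.5),(tz(400,155),25,84,N),(tz(400,300),25,0,N),
 (tz(400,485),25,-84,N),
 (sz(552,265),0,N,96.5),(sz(532,310),0,N,96.5),(sz(495,365),0,N,96.5),(sz(470,420),0,N,96.5),
 (sz(590,352),25,0,150),(sz(662,212),45,-86,152.5),(sz(400,275),25,0,N),(sz(300,375),25,84,N),(sz(450,162),25,-84,N)]
def f(p,full=False):
    r=[]
    for q,h,x,y in P:
        g=ong(p,*q,h); r.append([0 if x is None else g[0]-x,0 if y is None else g[1]-y])
    return np.array(r) if full else np.ravel(r)
s=least_squares(f,[570,0,-.2],loss="soft_l1",f_scale=3)
print(s.x); print(np.round(f(s.x,True),1).tolist())
for n in("top","scene"):
    im=cv2.imread(f"pics/{n}0.png"); hsv=cv2.cvtColor(im,cv2.COLOR_BGR2HSV)
    for nm,m in(("red",((hsv[...,0]<4)|(hsv[...,0]>174))&(hsv[...,1]>170)&(hsv[...,2]>60)),("green",(abs(hsv[...,0].astype(int)-60)<15)&(hsv[...,1]>120))):
        k,l,st,ce=cv2.connectedComponentsWithStats(m.astype(np.uint8)); 
        for i in range(1,k):
            if st[i,4]>60: print(n,nm,ce[i].round(1),st[i,4],"z33 plane",ong(s.x,n,*ce[i],33).round(1), "z55", ong(s.x,n,*ce[i],55).round(1))
M,o=G(s.x); np.save("p.npy",s.x)
for y in(-117,0,102,116): print(y,(M@[42,y,33]+o).round(1))
E
python3 fit.py
```

```text
[ 5.42805319e+02 -5.45872863e+00 -2.74161933e-01]
[[0.0, -0.8], [0.0, -1.5], [0.0, 1.3], [0.0, -0.8], [-4.0, -1.5], [-3.7, -2.8], [-7.0, 0.0], [6.1, 0.0], [0.4, 0.0], [0.0, 2.4], [0.0, 4.1], [0.0, -0.2], [0.0, 1.6], [3.1, -2.5], [1.8, 0.9], [0.6, 0.0], [-3.8, 0.0], [4.4, 0.0]]
top red [369.3 155.6] 198 z33 plane [  61.4 -118.9   33. ] z55 [  57.4 -114.7   55. ]
top red [366.2 167.9] 198 z33 plane [  29. -119.   33.] z55 [  25.6 -114.8   55. ]
top red [146.3 169.1] 85 z33 plane [-118.4  395.5   33. ] z55 [-119.   389.9   55. ]
top green [360.6 188.9] 213 z33 plane [ -25.9 -118.8   33. ] z55 [ -28.3 -114.5   55. ]
top green [357.2 201.4] 214 z33 plane [ -58.7 -118.3   33. ] z55 [ -60.4 -114.1   55. ]
scene red [285.7 214. ] 175 z33 plane [  13.9 -117.4   33. ] z55 [  24.6 -106.9   55. ]
scene red [279.6 223.7] 190 z33 plane [  46.3 -117.5   33. ] z55 [  56.4 -107.1   55. ]
scene red [494.9 233.9] 90 z33 plane [-138.2  386.2   33. ] z55 [-124.5  386.8   55. ]
scene green [301.5 188.9] 166 z33 plane [ -73.3 -117.3   33. ] z55 [ -60.9 -106.8   55. ]
scene green [295.8 198.1] 177 z33 plane [ -40.9 -117.2   33. ] z55 [ -29.1 -106.8   55. ]
-117 [ 550.6 -132.8   61.4]
0 [582.  -21.3  77.7]
102 [609.3  76.   91.9]
116 [613.1  89.3  93.8]
```

```bash
sed -i 's/tz(400,155),25/tz(400,151),25/; s/tz(400,300),25/tz(400,316),25/; s/tz(400,485),25/tz(400,490),25/' fit.py; python3 fit.py | grep -v green
cat > go.py <<'E'
import sys
from h import *
from rig import sense
p=np.load("p.npy"); M,o=G(p)
s=sense(); T=R.from_euler("xyz",s["tcp_rot"]).as_matrix(); e=np.array(s["eef_pos"])
print("clk",round(s["clock"],2),"eef",e.round(1),"rpy",np.round(s["tcp_rot"],3),"F",np.round(s["contact_force"],1),"open",round(s["opening"],2),"gutter",(M.T@(e-o)).round(1),"twist",round(-(p[2]-s["tcp_rot"][2]),3))
for a in sys.argv[1:]:
    k,v=a.split(":"); v=np.array(eval(v),float)
    w=v if k=="w" else M@v+o
    print(a,"world",w.round(1),"tool cm",(T.T@(w-e)/10).round(2))
E
python3 go.py w:"(330,-330,230)" g:"(42,-175,130)" g:"(42,-175,22)"  g:"(42,60,22)"
```

```text
[ 5.41235877e+02 -5.00031711e+00 -2.81298260e-01]
[[0.0, -0.4], [0.0, -1.4], [0.0, 1.2], [0.0, -1.2], [-3.5, -0.9], [-3.1, -3.4], [-3.5, 0.0], [0.0, 0.0], [-0.1, 0.0], [0.0, 2.0], [0.0, 4.0], [0.0, -0.1], [0.0, 2.0], [3.7, -2.5], [2.4, 0.3], [2.0, 0.0], [-2.2, 0.0], [5.9, 0.0]]
top red [369.3 155.6] 198 z33 plane [  63.9 -118.5   33. ] z55 [  59.9 -114.3   55. ]
top red [366.2 167.9] 198 z33 plane [  31.5 -118.8   33. ] z55 [  28.1 -114.6   55. ]
top red [146.3 169.1] 85 z33 plane [-119.5  394.7   33. ] z55 [-120.  389.   55.]
scene red [285.7 214. ] 175 z33 plane [  16.4 -117.3   33. ] z55 [  27.1 -106.7   55. ]
scene red [279.6 223.7] 190 z33 plane [  48.8 -117.2   33. ] z55 [  58.9 -106.7   55. ]
scene red [494.9 233.9] 90 z33 plane [-139.4  385.2   33. ] z55 [-125.7  385.9   55. ]
-117 [ 548.1 -132.4   61.4]
0 [580.3 -21.1  77.7]
102 [608.4  76.   91.9]
116 [612.2  89.3  93.8]
clk 0.1 eef [ 222.2 -583.7  230.6] rpy [ 3.142e+00  1.000e-03 -1.207e+00] F [ 0.6 -0.2 -0.4] open 1.0 gutter [-145.8 -612.4  273.5] twist -0.926
w:(330,-330,230) world [ 330. -330.  230.] tool cm [-19.87 -19.1    0.09]
g:(42,-175,130) world [ 528.5 -200.5  149.4] tool cm [-24.9  -42.25   8.16]
g:(42,-175,22) world [ 532.6 -186.1   42.4] tool cm [-26.09 -43.16  18.86]
g:(42,60,22) world [597.2  37.5  75.1] tool cm [-44.69 -57.15  15.61]
```

>>> {"fn": "arm_command", "kwargs": {"plan": [{"translation": [-4, -3.8, -0.5], "twist": -0.1, "gripper": 0.3}, {"translation": [-8, -7.6, -1], "twist": -0.2, "gripper": 0}, {"translation": [-11, -10.5, -1], "twist": -0.3, "gripper": 0}, {"translation": [-14, -13.4, -1], "twist": -0.4, "gripper": 0}, {"translation": [-17, -16.3, -1], "twist": -0.5, "gripper": 0}]}}

```text
clock: 0.52
eef_pos: [303.3, -390.5, 240.5]
tcp_rot: [-3.141, 0.001, -0.703]
contact_force: [1.1, 0.1, 0.5]
opening: 0.302
```

```bash
python3 go.py g:"(42,-178,150)" g:"(42,-178,130)"
```

```text
clk 0.52 eef [ 303.3 -390.5  240.5] rpy [-3.141e+00  1.000e-03 -7.030e-01] F [1.1 0.1 0.5] open 0.3 gutter [-121.6 -405.   254.3] twist -0.421
g:(42,-178,150) world [ 526.9 -206.1  168.8] tool cm [  5.15 -28.52   7.19]
g:(42,-178,130) world [ 527.6 -203.4  149. ] tool cm [  5.04 -28.77   9.17]
```

>>> {"fn": "arm_command", "kwargs": {"plan": [{"translation": [0.8, -4, 1], "twist": -0.1, "gripper": 0}, {"translation": [1.6, -8, 2], "twist": -0.2, "gripper": 0}, {"translation": [2.4, -12, 3], "twist": -0.3, "gripper": 0}, {"translation": [3.2, -16, 4], "twist": -0.36, "gripper": 0}, {"translation": [3.8, -20, 5], "twist": -0.42, "gripper": 0}]}}

```text
clock: 0.93
eef_pos: [460.9, -262.6, 190.8]
tcp_rot: [-3.14, 0.001, -0.28]
contact_force: [0.4, -0.6, -0.2]
opening: 0.0
```

```bash
python3 go.py g:"(42,-180,130)"  g:"(42,-180,80)"
```

```text
clk 0.93 eef [ 460.9 -262.6  190.8] rpy [-3.14e+00  1.00e-03 -2.80e-01] F [ 0.4 -0.6 -0.2] open 0.0 gutter [  -5.6 -246.8  181.9] twist 0.002
g:(42,-180,130) world [ 527.1 -205.3  148.7] tool cm [ 4.78 -7.33  4.22]
g:(42,-180,80) world [ 529.  -198.6   99.2] tool cm [ 4.78 -8.02  9.17]
```

>>> {"fn": "arm_command", "kwargs": {"plan": [{"translation": [1.6, -2.5, 1], "twist": 0, "gripper": 0}, {"translation": [3.2, -5, 2.5], "twist": 0, "gripper": 0}, {"translation": [4.2, -6.5, 3.6], "twist": 0, "gripper": 0}, {"translation": [4.7, -7.2, 4.2], "twist": 0, "gripper": 0}, {"translation": [4.75, -7.3, 4.2], "twist": 0, "gripper": 0}]}}

```text
clock: 1.35
eef_pos: [526.7, -204.2, 147.3]
tcp_rot: [-3.14, 0.003, -0.278]
contact_force: [-1.4, 0.3, 0.3]
opening: -0.001
```

```bash
python3 go.py g:"(42,-178,80)"  g:"(42,-178,22)"; python3 - <<'E'
from rig import grab_frame
import cv2
for n,(a,b,c,d) in {"top":(105,225,280,440),"scene":(110,270,200,380)}.items():
    f=grab_frame(n); cv2.imwrite(f"pics/{n}1.png",f); cv2.imwrite(f"pics/{n}1z.png",cv2.resize(f[a:b,c:d],None,fx=3.7,fy=3.7,interpolation=cv2.INTER_CUBIC))
E
```

```text
clk 1.35 eef [ 526.7 -204.2  147.3] rpy [-3.14e+00  3.00e-03 -2.78e-01] F [-1.4  0.3  0.3] open -0.0 gutter [  41.4 -179.3  128.5] twist 0.004
g:(42,-178,80) world [ 529.6 -196.7   99.4] tool cm [ 0.08 -0.79  4.78]
g:(42,-178,22) world [ 531.8 -188.9   42. ] tool cm [ 0.1  -1.59 10.53]
```

View pics/top1z.png

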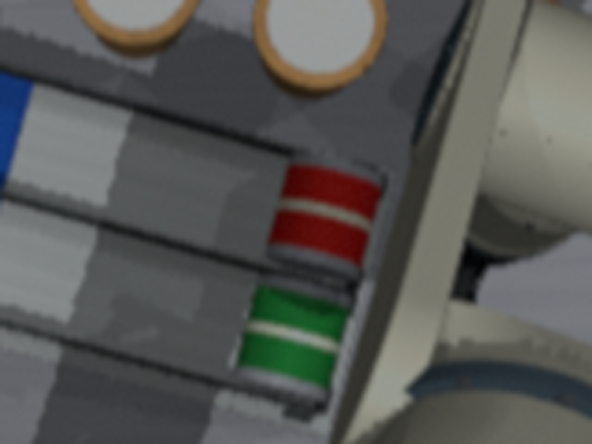

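View pics/scene1z.png

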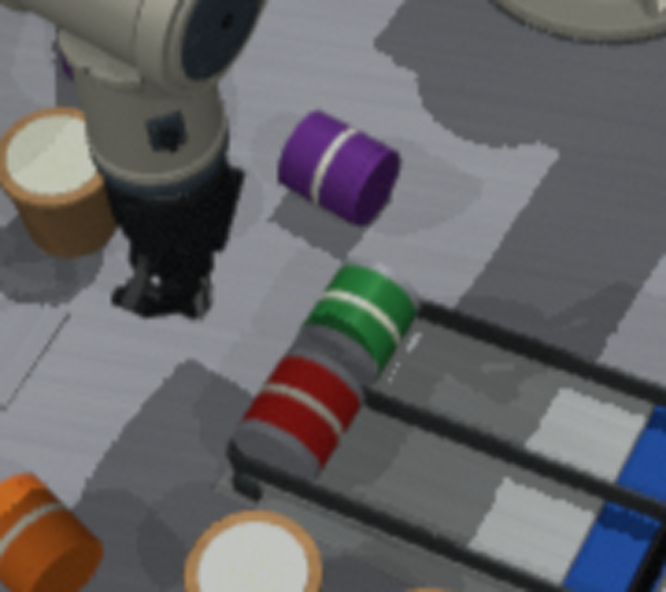

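```bash
python3 - <<'E'
from h import *
e=np.array([526.7,-204.2,147.3]); print(proj("scene",e))
f=cv2.imread("pics/scene1.png"); a=f[150:230,215:315]; a=np.clip(a.astype(float)*2,0,255).astype('uint8')
u,v=proj("scene",e); z=cv2.resize(a,None,fx=7,fy=7,interpolation=cv2.INTER_CUBIC); cv2.drawMarker(z,(int((u-215+.5)*7),int((v-150+.5)*7)),(255,255,0),0,12,1)
cv2.imwrite("pics/tip.png",z)
E
```

```text
(np.float64(252.88568308897743), np.float64(192.80979755280163))
```

View pics/tip.png

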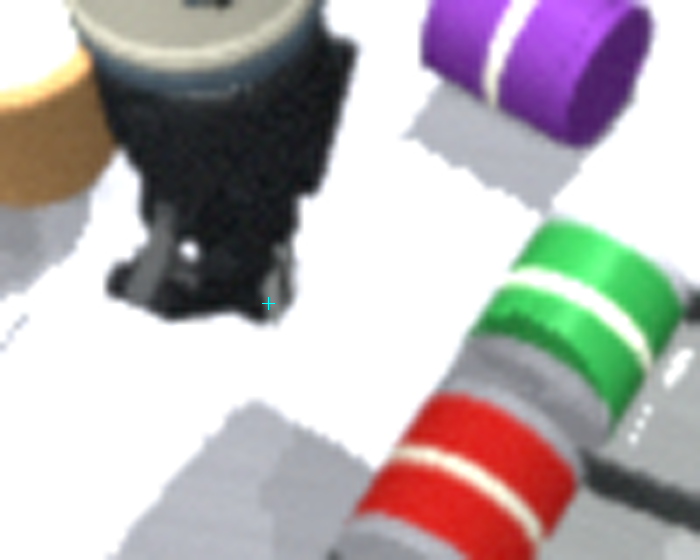

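```bash
python3 - <<'E'
from h import *
f=cv2.imread("pics/scene1.png"); 
def mk(f,x0,y0,w,h,pts,s,out):
    a=f[y0:y0+h,x0:x0+w].astype(float)/255; a=(255*np.clip(a*1.2,0,1)**0.4).astype('uint8')
    z=cv2.resize(a,None,fx=s,fy=s,interpolation=cv2.INTER_LANCZOS4)
    for P,c in pts:
        u,v=proj("scene",P); cv2.drawMarker(z,(int((u-x0+.5)*s),int((v-y0+.5)*s)),c,0,14,1)
    cv2.imwrite(out,z)
e=np.array([526.7,-204.2,147.3]); X=np.array([.961,-.275,0]);Y=np.array([-.275,-.961,0]);Z=np.array([0,0,-1])
pts=[(e,(255,255,0))]+[(e+X*38*i+Y*42*j-Z*73,(0,0,255)) for i in(-1,1) for j in (-1,1)]+[(e+X*14*i+Y*11*j,(0,255,0)) for i in(-1,1) for j in (-1,1)]
mk(f,220,145,50,55,pts,12,"pics/tip2.png")
f=cv2.imread("pics/scene0.png"); e=np.array([222.2,-583.7,230.6]); X=np.array([.355,-.935,0]);Y=np.array([-.935,-.355,0])
pts=[(e,(255,255,0))]+[(e+X*38*i+Y*42*j-Z*60,(0,0,255)) for i in(-1,1) for j in (-1,1)]+[(e+X*57*i+Y*11*j-Z*13,(0,255,0)) for i in(-1,1) for j in (-1,1)]
mk(f,95,0,80,65,pts,9,"pics/tip3.png")
E
```

```text
(no output)
```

View pics/tip2.png

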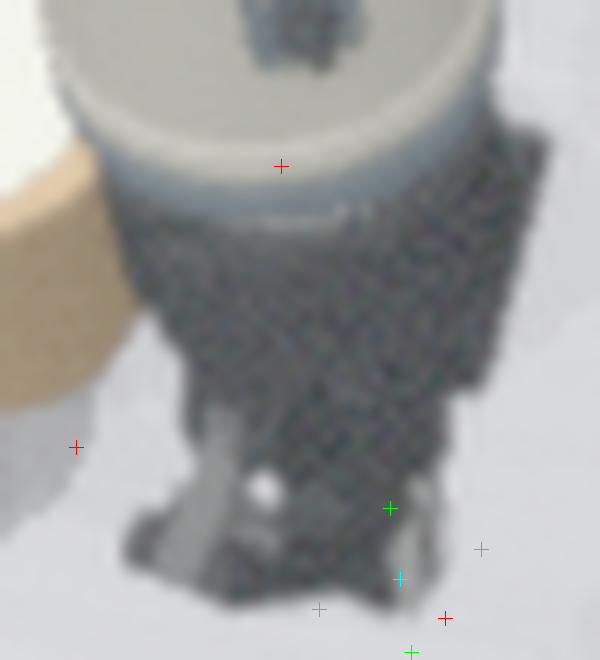

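View pics/tip3.png

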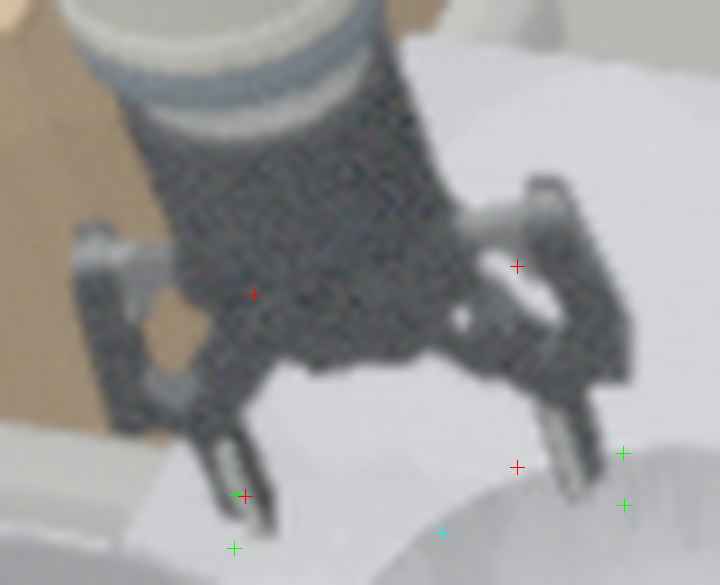

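```bash
python3 - <<'E'
from h import *
def mk(n,x0,y0,w,h,e,s,out):
    a=cv2.imread(n)[y0:y0+h,x0:x0+w].astype(float)/255; a=(255*np.clip(a*1.2,0,1)**0.5).astype('uint8')
    z=cv2.resize(a,None,fx=s,fy=s,interpolation=cv2.INTER_LANCZOS4)
    for k in range(0,301,50):
        u,v=proj("scene",np.array(e)+[0,0,k]); cv2.drawMarker(z,(int((u-x0+.5)*s),int((v-y0+.5)*s)),(0,0,255),0,14,1)
    return z
a=mk("pics/scene1.png",205,80,80,120,(526.7,-204.2,147.3),5,0)
b=mk("pics/scene0.png",95,0,80,120,(222.2,-583.7,230.6),5,0)
cv2.imwrite("pics/ax.png",np.hstack([a,b]))
E
```

```text
(no output)
```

View pics/ax.png

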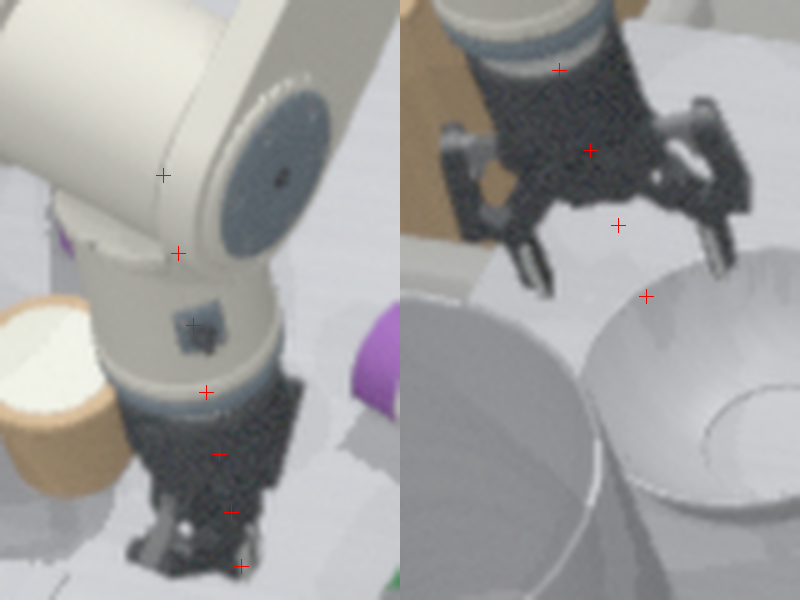

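The tool axis projects onto the wrist as expected. The tin is still on the tabs. Now I descend behind it, with the fingertip about 26 mm above the floor plane.

```bash
python3 go.py g:"(42,-178,80)"  g:"(42,-178,26)"
```

```text
clk 1.45 eef [ 526.1 -205.7  148.8] rpy [-3.141e+00  2.000e-03 -2.790e-01] F [-0.1 -0.9 -0.6] open -0.0 gutter [  41.2 -180.7  130.2] twist 0.002
g:(42,-178,80) world [ 529.6 -196.7   99.4] tool cm [ 0.09 -0.96  4.94]
g:(42,-178,26) world [ 531.6 -189.5   46. ] tool cm [ 0.1  -1.71 10.28]
```

>>> {"fn": "arm_command", "kwargs": {"plan": [{"translation": [0.1, -0.4, 2.5], "twist": 0, "gripper": 0}, {"translation": [0.1, -0.8, 5], "twist": 0, "gripper": 0}, {"translation": [0.1, -1.2, 7.5], "twist": 0, "gripper": 0}, {"translation": [0.1, -1.5, 9.5], "twist": 0, "gripper": 0}, {"translation": [0.1, -1.7, 10.3], "twist": 0, "gripper": 0}]}}

```text
clock: 1.87
eef_pos: [529.7, -190.2, 44.2]
tcp_rot: [-3.141, 0.004, -0.281]
contact_force: [-0.5, -0.2, 0.2]
opening: 0.0
```

```bash
python3 - <<'E'
from rig import grab_frame
import cv2
for n,(a,b,c,d) in {"scene":(150,270,220,380)}.items():
    f=grab_frame(n); cv2.imwrite(f"pics/{n}2.png",f); z=cv2.resize(f[a:b,c:d],None,fx=5,fy=5,interpolation=cv2.INTER_CUBIC); cv2.imwrite(f"pics/{n}2z.png",(255*(z/255.)**.6).astype('uint8'))
E
python3 go.py g:"(42,-161,26)" g:"(42,-140,26)"
```

```text
clk 1.92 eef [ 529.6 -189.8   43.9] rpy [-3.141  0.005 -0.28 ] F [-0.8  1.4 -0.4] open -0.0 gutter [  40.2 -179.1   24.1] twist 0.001
g:(42,-161,26) world [ 536.3 -173.3   48.3] tool cm [ 0.18 -1.77 -0.44]
g:(42,-140,26) world [ 542.1 -153.3   51.3] tool cm [ 0.18 -3.85 -0.73]
```

View pics/scene2z.png

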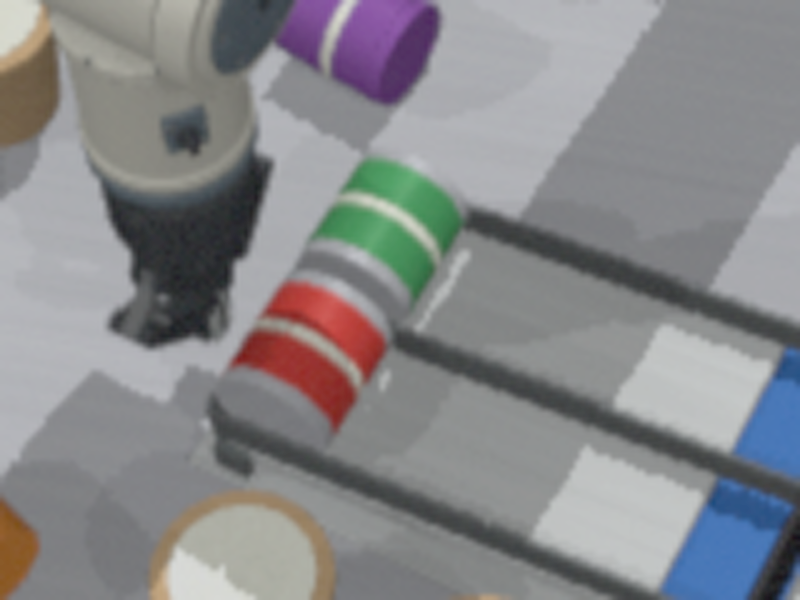

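The fingertip sits behind the red tin, in line with its stripe (zoom (220,330)); the tin has not moved. Now I ease into contact.

>>> {"fn": "arm_command", "kwargs": {"plan": [{"translation": [0.15, -0.4, -0.2], "twist": 0, "gripper": 0}, {"translation": [0.15, -0.8, -0.25], "twist": 0, "gripper": 0}, {"translation": [0.15, -1.2, -0.3], "twist": 0, "gripper": 0}, {"translation": [0.15, -1.6, -0.4], "twist": 0, "gripper": 0}, {"translation": [0.15, -2.0, -0.45], "twist": 0, "gripper": 0}]}}

```text
clock: 2.33
eef_pos: [537.7, -171.8, 50.1]
tcp_rot: [3.141, 0.002, -0.28]
contact_force: [-3.4, -9.2, 7.4]
opening: 0.002
```

```bash
python3 go.py g:"(42,-140,26)"
```

```text
clk 2.33 eef [ 537.7 -171.8   50.1] rpy [ 3.141e+00  2.000e-03 -2.800e-01] F [-3.4 -9.2  7.4] open 0.0 gutter [  42.9 -158.9   27.5] twist 0.002
g:(42,-140,26) world [ 542.1 -153.3   51.3] tool cm [-0.08 -1.9  -0.12]
```

>>> {"fn": "arm_command", "kwargs": {"plan": [{"translation": [0, -0.5, -0.07], "twist": 0, "gripper": 0}, {"translation": [0, -1.0, -0.12], "twist": 0, "gripper": 0}, {"translation": [0, -1.5, -0.18], "twist": 0, "gripper": 0}, {"translation": [-0.05, -2.0, -0.25], "twist": 0, "gripper": 0}, {"translation": [-0.05, -2.5, -0.3], "twist": 0, "gripper": 0}]}}

```text
clock: 2.75
eef_pos: [545.5, -149.1, 55.1]
tcp_rot: [3.139, -0.002, -0.278]
contact_force: [-2.8, -11.8, 9.3]
opening: 0.0
```

```bash
cat > look.py <<'E'
import sys
from h import *
from rig import grab_frame
p=np.load("p.npy"); k=sys.argv[1]
for n in sys.argv[2:]:
    f=grab_frame(n); cv2.imwrite(f"pics/{n}{k}.png",f); hsv=cv2.cvtColor(f,cv2.COLOR_BGR2HSV)
    a,b,c,d=(105,225,240,400) if n=="top" else (150,300,230,410)
    z=cv2.resize(f[a:b,c:d],None,fx=4,fy=4,interpolation=cv2.INTER_CUBIC); cv2.imwrite(f"pics/{n}{k}z.png",(255*(z/255.)**.6).astype('uint8'))
    for nm,m in(("red",((hsv[...,0]<4)|(hsv[...,0]>174))&(hsv[...,1]>170)&(hsv[...,2]>50)),("green",(abs(hsv[...,0].astype(int)-60)<15)&(hsv[...,1]>120))):
        kk,l,st,ce=cv2.connectedComponentsWithStats(m.astype(np.uint8))
        for i in range(1,kk):
            if st[i,4]>50: print(n,nm,ce[i].round(1),st[i,4],"z55",ong(p,n,*ce[i],55).round(1))
E
python3 go.py g:"(42,-100,26)"; python3 look.py 3 scene
```

```text
clk 2.75 eef [ 545.5 -149.1   55.1] rpy [ 3.139e+00 -2.000e-03 -2.780e-01] F [ -2.8 -11.8   9.3] open 0.0 gutter [  44.1 -134.5   29.1] twist 0.003
g:(42,-100,26) world [ 553.1 -115.3   56.8] tool cm [-0.2  -3.46 -0.18]
scene red [294.4 217.4] 185 z55 [ 27.  -81.1  55. ]
scene red [288.5 227.1] 192 z55 [ 58.4 -80.5  55. ]
scene red [494.9 233.9] 90 z55 [-125.7  385.9   55. ]
scene green [301.5 188.9] 162 z55 [ -58.4 -107.1   55. ]
scene green [296.3 198.3] 164 z55 [ -26.6 -105.5   55. ]
```

View pics/scene3z.png

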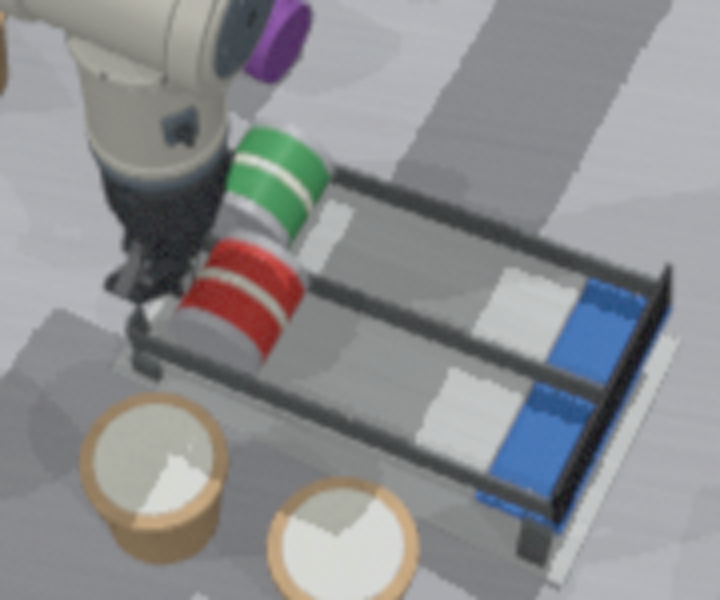

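The red tin has rolled about 26 mm uphill, straight, and the green tin is still in place. I keep pushing.

>>> {"fn": "arm_command", "kwargs": {"plan": [{"translation": [-0.05, -0.7, 0.1], "twist": 0, "gripper": 0}, {"translation": [-0.1, -1.4, 0.05], "twist": 0, "gripper": 0}, {"translation": [-0.15, -2.1, 0], "twist": 0, "gripper": 0}, {"translation": [-0.2, -2.8, -0.1], "twist": 0, "gripper": 0}, {"translation": [-0.2, -3.5, -0.2], "twist": 0, "gripper": 0}]}}

```text
clock: 3.22
eef_pos: [553.6, -113.3, 57.5]
tcp_rot: [3.14, -0.002, -0.279]
contact_force: [-1.3, -4.6, 3.4]
opening: -0.002
```

```bash
python3 go.py g:"(42,-65,26)"
```

```text
clk 3.22 eef [ 553.6 -113.3   57.5] rpy [ 3.14e+00 -2.00e-03 -2.79e-01] F [-1.3 -4.6  3.4] open -0.0 gutter [ 41.9 -97.9  26.4] twist 0.003
g:(42,-65,26) world [562.7 -82.   61.7] tool cm [ 0.02 -3.26 -0.42]
```

>>> {"fn": "arm_command", "kwargs": {"plan": [{"translation": [0, -0.7, -0.1], "twist": 0, "gripper": 0}, {"translation": [0, -1.4, -0.2], "twist": 0, "gripper": 0}, {"translation": [0, -2.1, -0.3], "twist": 0, "gripper": 0}, {"translation": [0, -2.8, -0.4], "twist": 0, "gripper": 0}, {"translation": [0, -3.5, -0.5], "twist": 0, "gripper": 0}]}}

```text
clock: 3.63
eef_pos: [563.3, -78.9, 62.6]
tcp_rot: [3.14, -0.002, -0.278]
contact_force: [-1.1, -4.6, 2.9]
opening: 0.005
```

```bash
python3 go.py g:"(42,-30,26)"; python3 look.py 4 scene
```

```text
clk 3.63 eef [563.3 -78.9  62.6] rpy [ 3.14e+00 -2.00e-03 -2.78e-01] F [-1.1 -4.6  2.9] open 0.0 gutter [ 41.8 -61.8  26.4] twist 0.003
g:(42,-30,26) world [572.3 -48.7  66.6] tool cm [ 0.03 -3.15 -0.41]
scene red [319.3 226.7] 188 z55 [25.8 -9.4 55. ]
scene red [494.9 233.8] 90 z55 [-126.   385.9   55. ]
scene red [313.3 236.7] 199 z55 [57.5 -9.6 55. ]
```

View pics/scene4z.png

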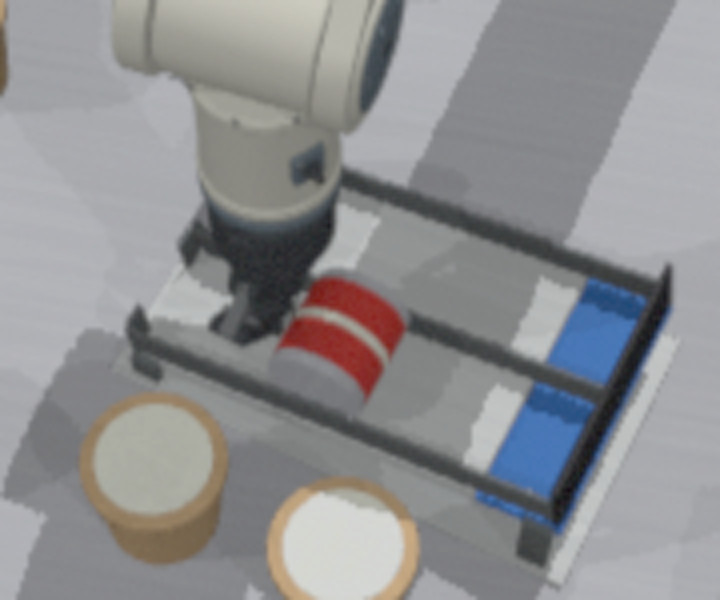

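>>> {"fn": "arm_command", "kwargs": {"plan": [{"translation": [0, -0.7, -0.1], "twist": 0, "gripper": 0}, {"translation": [0, -1.4, -0.2], "twist": 0, "gripper": 0}, {"translation": [0, -2.1, -0.3], "twist": 0, "gripper": 0}, {"translation": [0, -2.8, -0.4], "twist": 0, "gripper": 0}, {"translation": [0, -3.5, -0.5], "twist": 0, "gripper": 0}]}}

```text
clock: 4.1
eef_pos: [573.7, -44.7, 68.2]
tcp_rot: [3.139, -0.003, -0.278]
contact_force: [-3.5, -10.1, 8.3]
opening: 0.0
```

```bash
python3 go.py g:"(42,10,26)"
```

```text
clk 4.1 eef [573.7 -44.7  68.2] rpy [ 3.139e+00 -3.000e-03 -2.780e-01] F [ -3.5 -10.1   8.3] open 0.0 gutter [ 42.2 -25.6  27. ] twist 0.003
g:(42,10,26) world [583.3 -10.6  72.1] tool cm [-0.01 -3.54 -0.4 ]
```

The tin was mid-lane and square at scene zoom (340,340). I continue at the same pace.

>>> {"fn": "arm_command", "kwargs": {"plan": [{"translation": [0, -0.7, -0.05], "twist": 0, "gripper": 0}, {"translation": [0, -1.4, -0.12], "twist": 0, "gripper": 0}, {"translation": [0, -2.1, -0.22], "twist": 0, "gripper": 0}, {"translation": [0, -2.8, -0.32], "twist": 0, "gripper": 0}, {"translation": [0, -3.5, -0.4], "twist": 0, "gripper": 0}]}}

```text
clock: 4.52
eef_pos: [583.5, -11.7, 72.7]
tcp_rot: [3.138, -0.004, -0.278]
contact_force: [-3.4, -10.0, 8.9]
opening: 0.005
```

```bash
python3 go.py g:"(42,40,26)"; python3 look.py 5 scene
```

```text
clk 4.52 eef [583.5 -11.7  72.7] rpy [ 3.138 -0.004 -0.278] F [ -3.4 -10.    8.9] open 0.0 gutter [42.5  9.1 26.7] twist 0.004
g:(42,40,26) world [591.6  17.9  76.3] tool cm [-0.03 -3.07 -0.37]
scene red [494.9 233.8] 91 z55 [-125.8  385.9   55. ]
scene red [344.1 236.7] 199 z55 [26.6 60.5 55. ]
scene red [338.3 247.1] 209 z55 [58.4 60.5 55. ]
scene green [299.2 187.3] 121 z55 [ -60.4 -115.6   55. ]
scene green [295.8 198.1] 171 z55 [ -26.6 -107.    55. ]
```

>>> {"fn": "arm_command", "kwargs": {"plan": [{"translation": [0, -0.7, -0.05], "twist": 0, "gripper": 0}, {"translation": [0, -1.4, -0.12], "twist": 0, "gripper": 0}, {"translation": [0, -2.1, -0.22], "twist": 0, "gripper": 0}, {"translation": [0, -2.8, -0.32], "twist": 0, "gripper": 0}, {"translation": [0, -3.4, -0.4], "twist": 0, "gripper": 0}]}}

```text
clock: 4.98
eef_pos: [593.5, 22.4, 76.9]
tcp_rot: [3.138, -0.004, -0.278]
contact_force: [-2.1, -4.9, 3.6]
opening: -0.0
```

```bash
python3 go.py g:"(42,62,26)"; python3 look.py 6 scene
```

```text
clk 4.98 eef [593.5  22.4  76.9] rpy [ 3.138 -0.004 -0.278] F [-2.1 -4.9  3.6] open -0.0 gutter [42.6 44.9 26. ] twist 0.003
g:(42,62,26) world [597.6  38.8  79.4] tool cm [-0.05 -1.69 -0.25]
scene red [494.9 233.8] 91 z55 [-125.8  385.9   55. ]
scene red [357.1 241.8] 205 z55 [26.7 95.7 55. ]
scene red [351.5 252.3] 214 z55 [58.2 95.9 55. ]
scene green [301.5 188.9] 160 z55 [ -58.4 -107.4   55. ]
scene green [295.7 198.1] 172 z55 [ -26.5 -107.1   55. ]
```

View pics/scene6z.png

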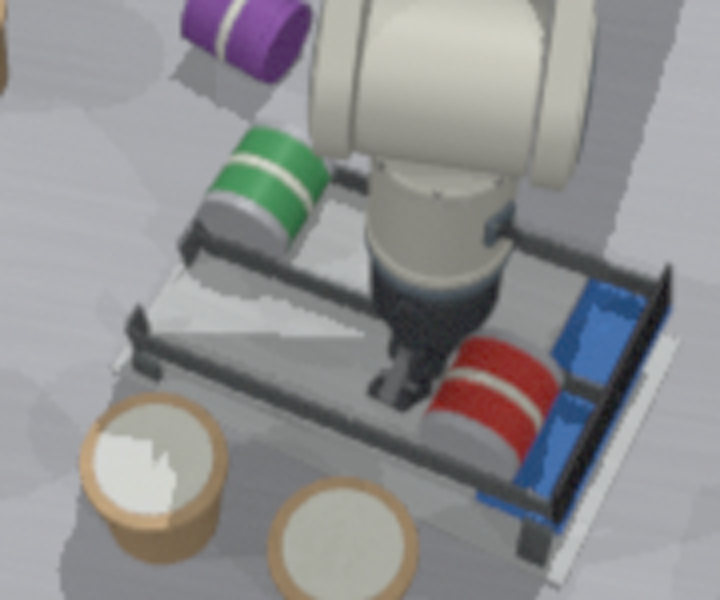

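The red tin (zoom (490,400)) is just short of the dip, at y about 86 mm. The last stretch goes slower.

>>> {"fn": "arm_command", "kwargs": {"plan": [{"translation": [0, -0.6, -0.05], "twist": 0, "gripper": 0}, {"translation": [0, -1.0, -0.12], "twist": 0, "gripper": 0}, {"translation": [0, -1.3, -0.16], "twist": 0, "gripper": 0}, {"translation": [0, -1.6, -0.2], "twist": 0, "gripper": 0}, {"translation": [0, -1.9, -0.24], "twist": 0, "gripper": 0}]}}

```text
clock: 5.45
eef_pos: [599.0, 42.5, 79.1]
tcp_rot: [3.14, -0.004, -0.278]
contact_force: [-0.7, 0.2, -0.8]
opening: -0.002
```

```bash
python3 go.py g:"(42,66,26)"; python3 look.py 7 scene
```

```text
clk 5.45 eef [599.   42.5  79.1] rpy [ 3.14  -0.004 -0.278] F [-0.7  0.2 -0.8] open -0.0 gutter [42.3 65.8 25.1] twist 0.003
g:(42,66,26) world [598.7  42.7  79.9] tool cm [-0.03 -0.   -0.09]
scene red [494.9 233.9] 90 z55 [-125.7  385.9   55. ]
scene red [366.5 246.6] 202 z55 [ 29.3 122.2  55. ]
scene red [360.9 257.2] 205 z55 [ 60.9 122.2  55. ]
scene green [301.6 188.9] 163 z55 [ -58.4 -107.    55. ]
scene green [295.8 198.1] 171 z55 [ -26.5 -106.8   55. ]
```

>>> {"fn": "arm_command", "kwargs": {"plan": [{"translation": [0, 0, 0], "twist": 0, "gripper": 0}, {"translation": [0, 0, 0], "twist": 0, "gripper": 0}, {"translation": [0, 0, 0], "twist": 0, "gripper": 0}, {"translation": [0, 0, 0], "twist": 0, "gripper": 0}, {"translation": [0, 0, 0], "twist": 0, "gripper": 0}]}}

```text
clock: 5.92
eef_pos: [599.2, 42.7, 79.2]
tcp_rot: [3.14, -0.004, -0.278]
contact_force: [0.6, 0.1, 0.2]
opening: 0.001
```

```bash
python3 go.py; python3 look.py 8 scene top;python3 - <<'E'
from h import *
p=np.load("p.npy")
for uv in((366.5,246.6),(360.9,257.2)): print(ong(p,"scene",*uv,49))
E
```

```text
clk 5.92 eef [599.2  42.7  79.2] rpy [ 3.14  -0.004 -0.278] F [0.6 0.1 0.2] open 0.0 gutter [42.5 66.1 25.2] twist 0.003
scene red [495.  233.9] 92 z55 [-125.7  386.    55. ]
scene red [366.5 246.6] 201 z55 [ 29.3 122.1  55. ]
scene red [360.8 257.2] 208 z55 [ 60.8 121.8  55. ]
scene green [301.6 189. ] 164 z55 [ -58.3 -106.9   55. ]
scene green [295.8 198.1] 171 z55 [ -26.6 -106.9   55. ]
top red [271.2 141. ] 118 z55 [ 26.3 127.9  55. ]
top red [146.5 169.1] 87 z55 [-119.9  388.5   55. ]
top green [360.5 188.9] 211 z55 [ -25.8 -114.4   55. ]
top green [357.  201.4] 210 z55 [ -58.  -114.2   55. ]
[ 26.39540622 120.5936645   49.        ]
[ 58.07618264 120.49641677  49.        ]
```

View pics/scene8z.png

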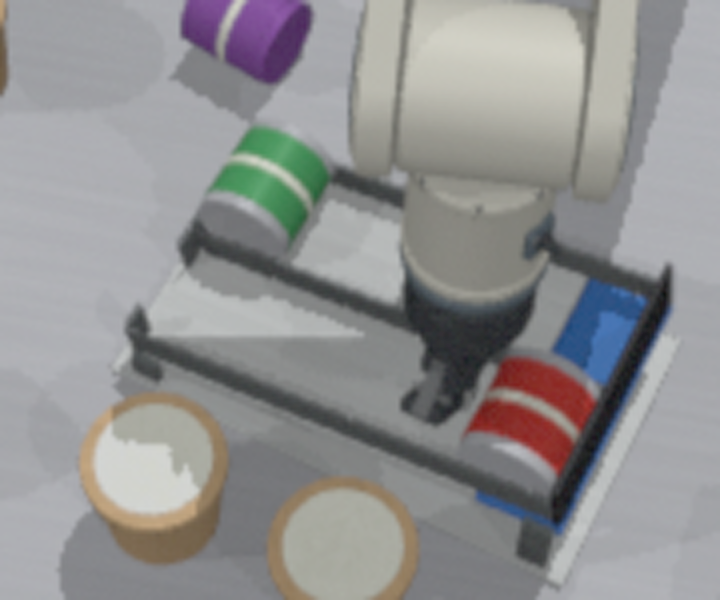

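View pics/top8z.png

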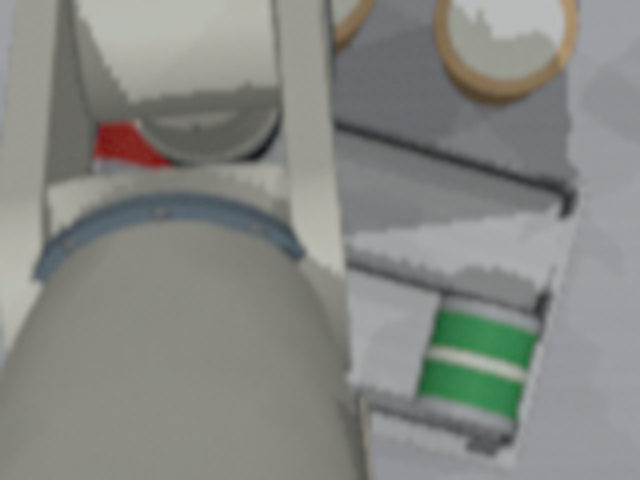

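The contact force went to zero and the tin is stationary up against the stop (scene zoom (530,415)). Now I back off and lift clear.

>>> {"fn": "arm_command", "kwargs": {"plan": [{"translation": [0, 0.6, 0], "twist": 0, "gripper": 0}, {"translation": [0, 1.5, 0], "twist": 0, "gripper": 0}, {"translation": [0, 2.5, -1], "twist": 0, "gripper": 0}, {"translation": [0, 3, -3], "twist": 0, "gripper": 0}, {"translation": [0, 3, -6], "twist": 0, "gripper": 0}]}}

```text
clock: 6.43
eef_pos: [588.3, 12.1, 138.2]
tcp_rot: [3.138, 0.0, -0.279]
contact_force: [0.2, -0.3, -0.6]
opening: 0.001
```

>>> {"fn": "arm_command", "kwargs": {"plan": [{"translation": [0, 0, -3.5], "twist": 0, "gripper": 0}, {"translation": [0, 0, -7], "twist": 0, "gripper": 0}, {"translation": [0, 2, -10], "twist": 0, "gripper": 0}, {"translation": [0, 5, -12], "twist": 0, "gripper": 0}, {"translation": [0, 8, -12], "twist": 0, "gripper": 0}]}}

```text
clock: 6.85
eef_pos: [568.1, -66.0, 264.4]
tcp_rot: [3.139, -0.008, -0.278]
contact_force: [1.6, -0.5, -0.6]
opening: -0.0
```

>>> {"fn": "arm_command", "kwargs": {"plan": [{"translation": [-2, 4, 0], "twist": 0, "gripper": 0}, {"translation": [-4, 8, 0], "twist": 0, "gripper": 0}, {"translation": [-6, 12, 0], "twist": 0, "gripper": 0}, {"translation": [-8, 15, 0], "twist": 0, "gripper": 0}, {"translation": [-9, 16, 0], "twist": 0, "gripper": 0}]}}

```text
clock: 7.27
eef_pos: [433.7, -198.0, 264.7]
tcp_rot: [3.138, -0.007, -0.28]
contact_force: [0.3, -0.0, -0.2]
opening: 0.0
```

```bash
python3 go.py; python3 look.py 9 scene top
```

```text
clk 7.27 eef [ 433.7 -198.   264.7] rpy [ 3.138 -0.007 -0.28 ] F [ 0.3 -0.  -0.2] open 0.0 gutter [ -49.7 -182.6  247.5] twist 0.001
scene red [494.9 233.9] 89 z55 [-125.5  386.    55. ]
scene red [366.4 246.6] 197 z55 [ 29.3 121.8  55. ]
scene red [361.  257.2] 203 z55 [ 60.8 122.4  55. ]
scene green [301.5 188.9] 167 z55 [ -58.5 -107.3   55. ]
scene green [295.7 198.1] 173 z55 [ -26.5 -107.2   55. ]
top red [279.8 129.7] 213 z55 [ 58.9 115.3  55. ]
top red [276.6 142.1] 218 z55 [ 27.5 114.7  55. ]
top red [146.4 169.2] 88 z55 [-120.3  388.7   55. ]
top green [360.7 188.9] 214 z55 [ -25.8 -114.8   55. ]
top green [357.1 201.5] 215 z55 [ -58.  -114.4   55. ]
```

View pics/scene9.png

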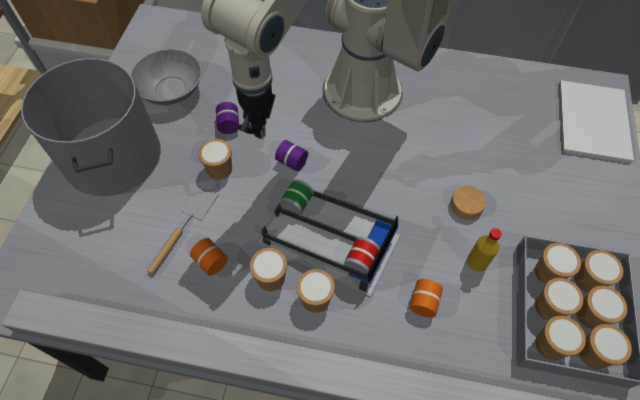

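View pics/top9z.png

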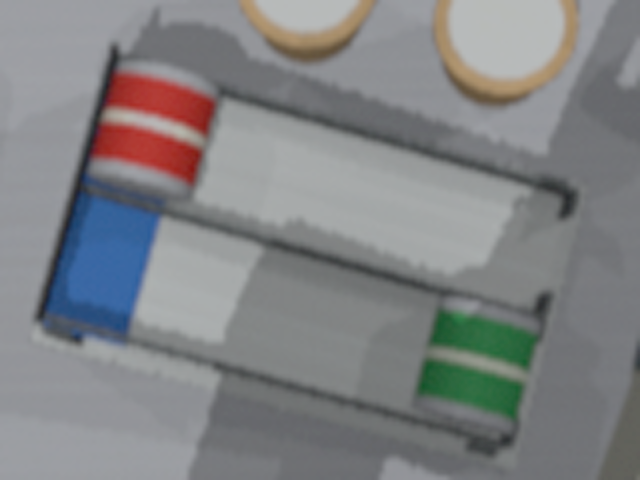

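The red tin rests in the dip against the stop: top zoom (155,125), unchanged since the fingers left. The green tin is at its start, and the bystanders look unmoved. I'm handing in.

```bash
python3 - <<'E'
from rig import job
print(job.sign_off())
E
```

```text
the job is handed in; nothing more can be done
None
```

The red tin is in the blue dip against the black stop. I rolled it up its lane with the shut fingers in one low-speed push, at most about 15 N on the tool, then backed off and lifted clear. I handed in at about 7.4 s.

**Red tin:** The contact force fell to zero as it dropped in. It had not moved when I looked again about 1.3 s later, with the arm clear.

**Green tin and surroundings:** The green tin stayed within about 1 mm of its starting place. In the last pictures the bystanders look where they began; I compared those by eye, not by measurement.

**Position disagreement:** The two cameras differed by about 6 mm on the settled tin. The scene view put its centre near y = 110 mm, and the top view near 116 mm, where it should settle. I put the scene figure down to my rough rack fit, whose scene picks were off by up to 6 mm. The top view and the zero contact force both showed it seated.

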